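# Run the creasing wheel across a card

### The arm

A 6-joint arm with a two-finger parallel gripper is mounted at the origin on a cart in front of the work surface, level with it; the furniture and walls round the work are solid. World frame = base frame: x ahead of the robot, y to its left, z up, the work surface at z = 0. Lengths are in m, angles in degrees, forces in N, time in s.
With the tool pointing down it reaches from about 0.25 to 0.8 m from the base axis. Payload 3.9 kg.
Tool frame: the origin (TCP) lies midway between the tips of the shut fingers; the grasp point (between the pads) lies 19 mm behind it; z points along the fingers, y is the line along which they close (so a half turn about z gives the same grasp; the last joint's range is limited). The gripper opens to 85 mm and grips with 20 to 120 N. Pads are 22 mm wide; open, the fingers measure 114 mm over their backs; the gripper's body (76 mm by 85 mm) begins 54 mm behind the grasp point. The pads swing forward as they close: fully open they stand 13 mm farther back than shut.
Start: joints at [-75.287, 14.897, -7.913, 67.191, 0, 90], TCP at [0.133, -0.508, 0.195] pointing down, gripper open.
Joint ranges: [-159.42, 159.42], [-47.68, 98.78], [-73.54, 78.23], [-108.79, 121.32], [-90, 84.71], [-180, 180]. Speed limits (degrees/s): [147.25, 147.25, 180, 180, 180, 180].

### API

Orientations are given as a 3x3 rotation matrix whose columns are the frame's x, y, z axes.
In Python, from cell import bot, set_gripper, telemetry, imaging gives the robot as it stands. Calls block until the motion is done:
- bot.movep(position, orientation): joint-space move of the TCP to a pose.
- bot.move_linear(position, frame=None, speed=0.15): straight line of the TCP; frame=None keeps the orientation; speed is the mean speed in m/s.
- bot.movej(angles): joint-space move.
- set_gripper(opening, effort=None): finger opening in m; effort is the grip in N (None keeps the last); returns when the fingers have stopped.
- bot.wait(seconds).
- bot.solve_ik(position, orientation): joint angles nearest the present ones, or None.
- telemetry.read_state(): the state.
- imaging.capture(name): name is "side" or "top"; returns a dict with "frame" (420x560x3 uint8, red, green, blue), "fx", "fy", "cx", "cy" (pixels), "R" (3x3) and "t" (3): a world point X has camera coordinates R X + t. Camera axes: x right, y down, z forward; pixel columns grow to the right and rows downward; lengths in m; the calibration is good to about 2 mm. A picture is of the moment at which its call begins. There is no depth.
A pose or a line that the arm cannot do raises bot.PlanningError and nothing moves.
- bot.sign_off(): hands the job in; it is judged then, once.
The state is a dict: "time": time; "joint_positions": joint angles; "qvel": joint speeds; "tau": joint torques, N m; "ee_pos": TCP position; "ee_rot": TCP orientation; "contact_force": force on the tool from outside, world axes, zero at the start; "ft_torque": the same for the moment, N m; "opening": finger opening in m; "finger_force": force on a finger pad.
Only numpy, scipy, OpenCV 4.12 (cv2) and the standard library are available. Lean on these libraries where they do the work, as an engineer would, in place of code of your own. Each camera call takes 0.05 s, during which the arm holds its last target. There are 200 camera calls.

### The job

A card lies ready in the card creaser. With the fingertips alone, push its raised arm fully down onto the card by the blue tab at the free end; then press the orange pad right down while it is still beside the card, draw it along the rail right across the card and off the far edge without letting the pad rise on the way, and let it spring up there. Press gently, pinch or lift nothing, leave the creaser standing where it is with its arm down, and leave the other things on the desk alone.

Things in the scene. Friction and masses are not known exactly. Their poses are not given: they have to be found in the camera images.
- creaser: Card creaser with a blunt wheel, loose on rubber feet, 2.8 kg. Grey bed 170 mm (its x) by 420 mm (its y), top 22 mm above the desk. Origin: centre of its underside, on the desk. x: across the bed, away from the robot; y: along the rail, from the arm's free end to its hinge; z up. Yaw at the start within 0.25 rad of 0 (hinge to the robot's left). The rail's centre line is at x = +0.025.
- creaser_arm (a joint): Angle of the arm (aluminium rail 34 mm wide) about its hinge, rad. 0: fully down, level on the card (stop); positive: raised, at most 0.8; 0.3 to 0.55 at the start. It stays where it is left and moves with about 1 N on the tab.
- creaser_carriage (a joint): Carriage along the rail, m. 0: stop at the hinge end, pad's centre then at y = +0.120 of the creaser (arm down); grows toward the free end (creaser -y) up to 0.243 (stop). 0 to 0.03 at the start. Pad centre and wheel pass the card's near edge at 0.050, its far edge at 0.198. Friction about 1.2 N. Black housing 60 mm across the rail, 76 mm along it.
- creaser_pad (a joint): Travel of the sprung orange pad, m. 0: up; 0.008: fully down (stop). The spring takes 1.5 N to start and 5.5 N at the stop, and lifts the pad again when let go. The wheel creases when this is over 0.004.
- card (a point): Centre of the top of the cream card, 23 mm above the desk, fixed on the bed at x = 0, y = -0.004 of the creaser; 210 mm in the creaser's x (it overhangs the bed by 20 mm at front and back), 148 mm in y (from y = +0.070, the near edge for the wheel, to y = -0.078, the far edge).
- hinge (a point): Point on the arm's hinge axis, 37 mm above the desk, at x = +0.025, y = +0.195 of the creaser. The axis is parallel to the creaser's x.
- tab_top (a point): Centre of the top of the blue finger tab at the arm's free end. It moves with the arm: 380 mm from the hinge axis along the arm and 11 mm above the arm's centre line, so 48 mm above the desk when the arm is down. The tab is 52 mm across and 42 mm along the arm.
- saddle (a point): Centre of the orange pad's floor, for the fingertip: 68 mm above the desk with arm down and pad up, 60 mm with the pad fully down. Moves with pad and carriage. The floor is 44 mm across the rail, 50 mm along it between two lips 7 mm high at its ends, which a fingertip can push against; open at the sides.
- card_stack: Bystander: stack of blank cream cards, 210 x 148 x 23 mm, at the left.
- folded_card: Bystander: one folded cream card standing like a tent, 148 mm long, 86 mm wide, 96 mm high, near the right front edge; light.
- tape_roll: Bystander: roll of tan tape, 92 x 90 x 48 mm, at the back.
- memo_block: Bystander: yellow block of sticky notes, 70 x 70 x 11 mm, at the back.
- pen_blue: Bystander: blue pen, 142 x 14 x 10 mm, lying between the creaser and the stapler at the right.
- binder_clip_1: Bystander: black binder clip, 47 x 32 x 18 mm, on the stack of blank cards.
- calculator: Bystander: desk calculator, 112 x 68 x 12 mm, at the back left.

How it is judged (in metres and radians):
On the way, in this order (a step that is already met when the one before it is completed fails the run):
1. the arm is down on the card (within 0.03 rad) and the pad is up (value of joint creaser_arm below 0.03 rad and value of joint creaser_pad below 0.003 m), for 0.2 s.
2. a finger presses the pad down beside the card, before its near edge (value of joint creaser_arm below 0.03 rad and value of joint creaser_pad above 0.0045 m and value of joint creaser_carriage below 0.05 m and contact force between the fingers and creaser_pad above 0.5 N), for 0.1 s.
3. the wheel is in the middle of the card with the pad down (value of joint creaser_pad above 0.004 m and value of joint creaser_carriage between 0.11 and 0.15 m).
4. the wheel runs off the far edge with the pad still down (value of joint creaser_pad above 0.004 m and value of joint creaser_carriage above 0.197 m).
At the end, for the whole second after the job is handed in: The arm is down (under 0.03 rad), the carriage is past the card's far edge (over 0.204 m) and at rest, the pad has sprung up (under 2 mm), and the creaser stands within 20 mm of where it stood (value of joint creaser_arm below 0.03 rad and value of joint creaser_carriage above 0.204 m and value of joint creaser_pad below 0.002 m and distance of creaser from where it was at the start of the episode below 0.02 m and linear speed of creaser below 0.01 m/s and velocity of joint creaser_carriage below 0.01 m/s); the robot touches nothing.
It fails at once if the pad is not held down (4 mm or more), or the arm is not down, while the wheel is over the card (value of joint creaser_carriage between 0.054 and 0.194 m and (value of joint creaser_pad below 0.004 m or value of joint creaser_arm above 0.04 rad)).
It fails at once if the arm is lifted higher than it stood (value of joint creaser_arm above 0.65 rad).
It fails at once if the creaser is pressed or pinched with more than 35 N (contact force between the fingers and creaser above 35 N).
It fails at once if the creaser is shoved, turned or lifted (over 20 mm) (distance of creaser from where it was at the start of the episode above 0.02 m or distance of hinge from where it was at the start of the episode above 0.025 m).
It fails at once if another thing on the desk is moved (over 20 mm) (distance of any of card_stack, folded_card, tape_roll, memo_block, pen_blue, binder_clip_1, calculator from where it was at the start of the episode above 0.02 m).
It also fails if it takes over 51 s, if anything falls off the work surface, if the arm or the gripper's body presses on something with over 40 N, if the wrist force passes 120 N, or if a joint passes its speed limit or range.

## Working session

There is one attempt and no reset: what is moved stays moved. The work goes in short steps, each a Python script; the robot and the scene stay as the last script left them, time stands still between calls to the robot, and variables do not carry over. Pictures are saved under pics/ and viewed, at most 10 in all, crops included, and the job is handed in when it is done.

```bash
mkdir -p pics; ls
python3 - <<'E'
from cell import bot,set_gripper,telemetry,imaging
import cv2,pickle
d={}
for n in("top","side"):
    c=imaging.capture(n); d[n]=c
    cv2.imwrite(f"pics/{n}0.png",cv2.resize(c["frame"][:,:,::-1],(784,588),interpolation=cv2.INTER_CUBIC))
    print(n,c["fx"],c["cx"],c["cy"],c["R"],c["t"])
pickle.dump(d,open("cap0.pkl","wb"))
s=telemetry.read_state();print(s["time"],s["contact_force"],s["opening"])
E
```

```text
pics
top 387.11109356727735 277.39803137460666 213.8869847498866 [[-0.01916144 -0.99954934 -0.02310745]
 [-0.98153392  0.0232056  -0.18987541]
 [ 0.19032607  0.01904246 -0.98153623]] [0.02840234 0.54183313 1.01937614]
side 383.3332193150388 284.77634927263955 204.50855589167384 [[-0.80881302 -0.58788023 -0.01477616]
 [-0.263214    0.38437374 -0.88485887]
 [ 0.5258706  -0.71179608 -0.46562479]] [0.43109987 0.22063504 0.8669617 ]
0.1 [1.26854735 0.47977609 0.4433988 ] 0.08545378457356938
```

View pics/top0.png

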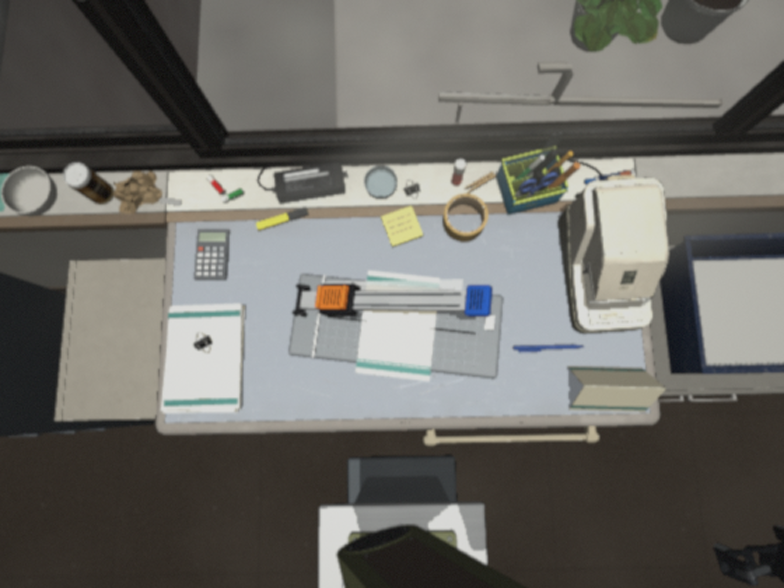

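View pics/side0.png

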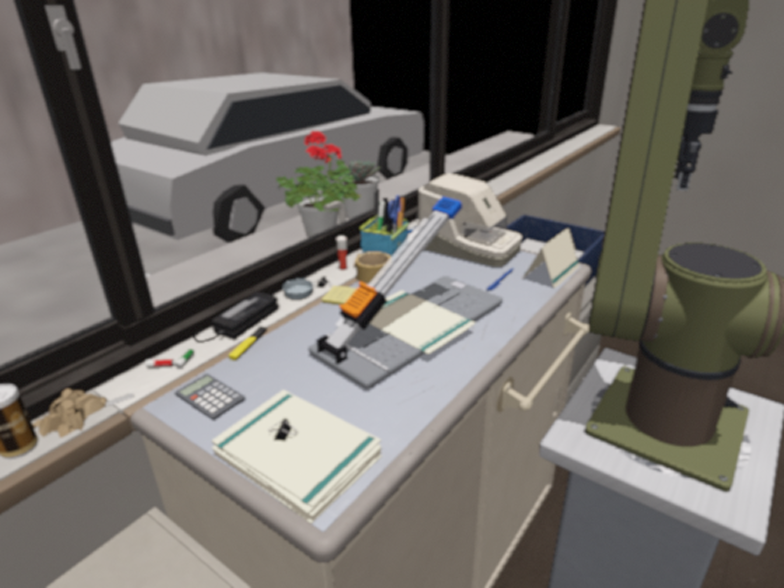

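The top view shows the creaser with bed corners near (302,274), (503,293), (497,377), (290,355) in the 784-wide picture. The orange pad is at (333,298) and the blue tab at (479,300). In the side view the tab is at (447,208) and the pad at (362,302). I'll enlarge both.

Run:
```python
import cv2,pickle
d=pickle.load(open("cap0.pkl","rb"))
f=d["top"]["frame"][180:280,200:365,::-1]; cv2.imwrite("pics/topc.png",cv2.resize(f,None,fx=4.8,fy=4.8,interpolation=cv2.INTER_CUBIC))
f=d["side"]["frame"][135:280,215:365,::-1]; cv2.imwrite("pics/sidec.png",cv2.resize(f,None,fx=4,fy=4,interpolation=cv2.INTER_CUBIC))
```

```text
(no output)
```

View pics/topc.png

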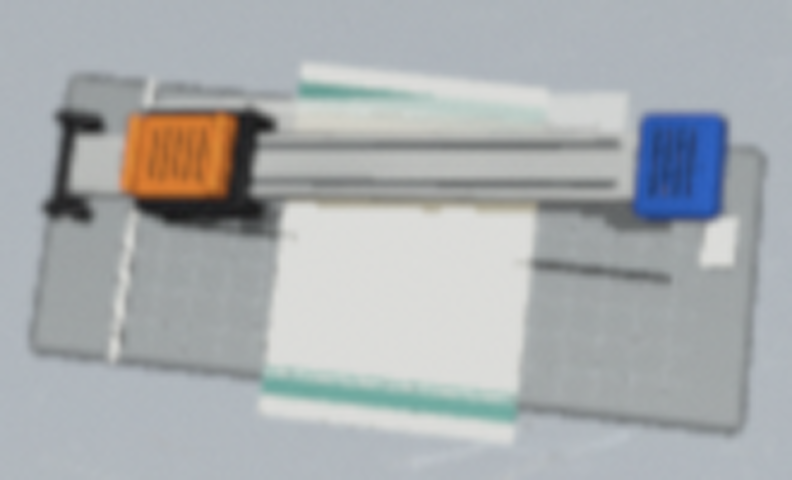

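View pics/sidec.png

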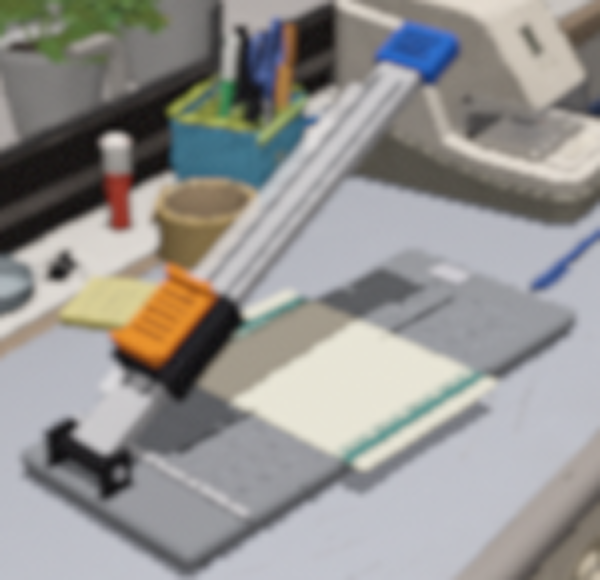

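```bash
cat > fit.py <<'E'
import numpy as np,pickle
from scipy.optimize import least_squares
def proj(c,X):
    p=np.asarray(c["R"])@X+np.asarray(c["t"]); return np.array([c["fx"]*p[0]/p[2]+c["cx"],c["fy"]*p[1]/p[2]+c["cy"]])
def toW(q,L):
    c,s=np.cos(q[2]),np.sin(q[2]); return np.array([q[0]+c*L[0]-s*L[1],q[1]+s*L[0]+c*L[1],L[2]])
def armpt(a,r,h): # local
    return np.array([.025,.195-r*np.cos(a)+h*np.sin(a),.037+r*np.sin(a)+h*np.cos(a)])
if __name__=="__main__":
    d=pickle.load(open("cap0.pkl","rb"))
    T=lambda u,v:np.array([(u+.5)/4.8-.5+200,(v+.5)/4.8-.5+180])
    S=lambda u,v:np.array([(u+.5)/4-.5+215,(v+.5)/4-.5+135])
    B=lambda x,y:[x,y,.022]; C=lambda x,y:[x,y,.023]
    obs=[("top",T(68,73),B(.085,.21)),("top",T(770,145),B(.085,-.21)),("top",T(744,437),B(-.085,-.21)),("top",T(28,356),B(-.085,.21)),
     ("top",T(300,64),C(.105,.07)),("top",T(550,88),C(.105,-.078)),("top",T(515,442),C(-.105,-.078)),("top",T(258,412),C(-.105,.07)),
     ("side",S(497,380),C(-.105,-.078)),("side",S(362,470),C(-.105,.07)),("side",S(185,560),B(-.085,.21)),("side",S(578,315),B(-.085,-.21)),("side",S(22,455),B(.085,.21)),
     ("top",T(683,164),"tab"),("side",S(418,50),"tab"),("top",T(182,156),"pad"),("side",S(165,318),"pad")]
    def res(q):
        r=[]
        for n,o,L in obs:
            if L=="tab":L=armpt(q[3],.38,.011)
            elif L=="pad":L=armpt(q[3],.075+q[4],.033)
            r.append(proj(d[n],toW(q,L))-o)
        return np.array(r)
    f=least_squares(lambda q:res(q).ravel(),[.4,0,-.1,.4,.01],loss="soft_l1")
    print(f.x.round(4)); print(res(f.x).round(1).tolist())
    # free triangulation of tab and pad
    for k in((13,14),(15,16)):
        g=least_squares(lambda X:np.r_[[proj(d[obs[i][0]],X)-obs[i][1] for i in k]].ravel(),[.4,0,.1]); print(g.x.round(4),g.cost)
    print(toW(f.x,armpt(f.x[3],.38,.011)),toW(f.x,armpt(f.x[3],.075+f.x[4],.031)),toW(f.x,armpt(0,.38,.011)),toW(f.x,armpt(0,.075+f.x[4],.031)),toW(f.x,armpt(0,.075+.225,.031)))
    np.save("q.npy",f.x)
E
python3 fit.py
```

```text
[ 0.4974  0.0026 -0.1319  0.4962  0.0258]
[[0.1, -0.2], [-0.2, 0.1], [0.7, -0.7], [-0.2, -0.6], [0.7, -0.1], [-0.1, 0.2], [0.0, 0.2], [0.4, 0.4], [0.5, 1.4], [0.5, 0.8], [0.8, 0.1], [0.3, -0.9], [-1.8, -0.4], [-0.6, 0.2], [-0.8, 1.0], [-0.2, -0.3], [-0.2, -0.4]]
[ 0.5039 -0.1347  0.2307] 0.11549802619595323
[0.5379 0.12   0.1127] 0.0020051882220965007
[ 0.50459491 -0.13348804  0.22758249] [0.53813923 0.11938052 0.11223234] [ 0.49787992 -0.18410795  0.048     ] [0.53460048 0.09270424 0.068     ] [ 0.50840017 -0.10480269  0.068     ]
```

The model fits to about 1 px, and independent triangulation of the tab and pad agrees with it to 3 mm. Next I'll shut the fingers and push the tab down along its arc.

```bash
cat > h.py <<'E'
from cell import bot,set_gripper,telemetry,imaging
import numpy as np
from fit import toW,armpt
q=np.load("q.npy"); c,s=np.cos(q[2]),np.sin(q[2])
RY=np.array([-s,c,0]) # creaser y in world
def frame(sg):
    x=sg*RY; z=np.array([0,0,-1.]); return np.column_stack([x,np.cross(z,x),z])
def F(): return np.array(telemetry.read_state()["contact_force"])
def show(tag,F0=0):
    st=telemetry.read_state(); print(tag,round(st["time"],2),np.round(st["ee_pos"],4),np.round(np.array(st["contact_force"])-F0,2))
E
python3 - <<'E'
from h import *
st=telemetry.read_state(); p=np.array(st["ee_pos"]); R0=np.array(st["ee_rot"]); print(R0.round(2).tolist())
set_gripper(0.0,20)
tab=toW(q,armpt(q[3],.38,.011))
best=[]
for sg in(1,-1):
    j=bot.solve_ik(tab+[0,0,.08],frame(sg)); print(sg,None if j is None else np.round(j,1))
    if j is not None: best.append((abs(j[5]),sg))
sg=min(best)[1]; np.save("sg.npy",sg)
bot.move_linear(p+[0,0,.1])
bot.movep(tab+[0,0,.08],frame(sg)); bot.wait(.3)
F0=F(); show("above"); np.save("F0.npy",F0)
st=telemetry.read_state(); print(st["opening"])
bot.move_linear(tab+[0,0,.012],speed=.08); show("near",F0)
E
```

```text
[[0.97, 0.25, -0.0], [0.25, -0.97, 0.0], [-0.0, -0.0, -1.0]]
1 [-14.8  13.4   6.7  83.3   0.   82.7]
-1 [-14.8  13.4   6.7  83.3   0.  -97.3]
above 3.88 [ 0.5045 -0.134   0.3076] [ 0.52 -0.43 -0.63]
-9.470928728834661e-05
near 4.88 [ 0.505  -0.1336  0.2401] [-0.34 -0.01  0.69]
```

Run:
```python
from h import *
F0=np.load("F0.npy")
for a in np.linspace(q[3],0.02,7):
    bot.move_linear(toW(q,armpt(a,.38,.011))+[0,0,.011*np.tan(a)],speed=.07); show(f"a={a:.2f}",F0)
    if np.linalg.norm(F()-F0)>20: break
z=telemetry.read_state()["ee_pos"][2]
P=toW(q,armpt(0,.38,.011))
while z>.0465:
    z-=.001; bot.move_linear([P[0],P[1],z],speed=.02); bot.wait(.1); show("press",F0)
    if F()[2]-F0[2]>7: break
import cv2,pickle
d={n:imaging.capture(n) for n in("top","side")}; pickle.dump(d,open("cap1.pkl","wb"))
f=d["side"]["frame"][135:280,215:365,::-1]; cv2.imwrite("pics/side1.png",cv2.resize(f,None,fx=4,fy=4,interpolation=cv2.INTER_CUBIC))
```

```text
a=0.50 5.13 [ 0.5044 -0.1334  0.2333] [-1.03  0.35  1.43]
a=0.42 5.72 [ 0.5024 -0.1475  0.2054] [-0.49  1.36  1.4 ]
a=0.34 6.32 [ 0.5007 -0.1591  0.1766] [-0.61 -0.24  0.28]
a=0.26 6.91 [ 0.4996 -0.1687  0.1472] [-0.53 -0.29  1.71]
a=0.18 7.5 [ 0.4987 -0.1761  0.1172] [-1.12  0.09  0.65]
a=0.10 8.09 [ 0.4981 -0.1811  0.0866] [-1.13 -0.43  0.45]
a=0.02 8.68 [ 0.4977 -0.1837  0.0556] [-0.44  1.01  0.84]
press 9.03 [ 0.4981 -0.1842  0.0549] [-0.94  0.98  1.1 ]
press 9.38 [ 0.4979 -0.1841  0.0537] [ 0.16 -0.51  0.29]
press 9.73 [ 0.4978 -0.1841  0.0526] [-0.88 -0.02  1.76]
press 10.08 [ 0.4978 -0.184   0.0516] [-0.92 -0.39  0.09]
press 10.43 [ 0.4979 -0.1841  0.0506] [-1.37  0.59  0.71]
press 10.78 [ 0.4978 -0.1841  0.0496] [0.01 1.11 0.67]
press 11.13 [ 0.4978 -0.1841  0.0486] [-0.3   0.58  1.24]
press 11.48 [ 0.4978 -0.1841  0.0476] [-0.61  1.14  0.65]
press 11.83 [ 0.4978 -0.1841  0.0466] [-0.41  0.42  0.08]
press 12.18 [ 0.4978 -0.1841  0.0456] [-0.37  1.06  1.36]
```

View pics/side1.png

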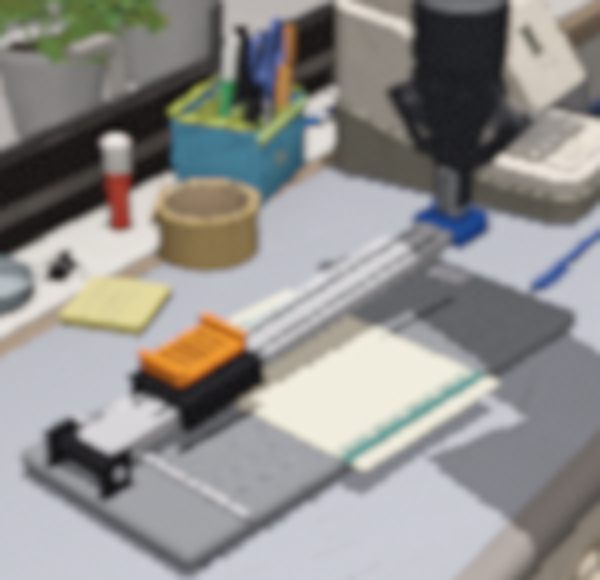

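The arm is nearly down, with the fingertips on the tab at (450,215) and the pad at (190,350). The stop hasn't been felt yet, so I'll keep going in small steps until the force rises.

Run:
```python
from h import *
F0=np.load("F0.npy"); P=toW(q,armpt(0,.38,.011))
z=telemetry.read_state()["ee_pos"][2]
while z>.036:
    z-=.001; bot.move_linear([P[0],P[1],z],speed=.02); bot.wait(.1)
    f=F()[2]-F0[2]; print(round(z,4),round(telemetry.read_state()["ee_pos"][2],4),round(f,1))
    if f>7: break
import cv2
f=imaging.capture("side")["frame"][135:280,215:365,::-1]; cv2.imwrite("pics/side2.png",cv2.resize(f,None,fx=4,fy=4,interpolation=cv2.INTER_CUBIC))
show("",F0)
```

```text
0.0446 0.0445 1.1
0.0436 0.0435 0.7
0.0426 0.0425 0.7
0.0416 0.0415 0.4
0.0406 0.0406 0.0
0.0396 0.0396 0.2
0.0386 0.0385 -0.2
0.0376 0.0376 0.4
0.0366 0.0365 0.8
0.0356 0.0355 1.3
 15.83 [ 0.4978 -0.1841  0.0355] [0.17 0.04 0.06]
```

View pics/side2.png

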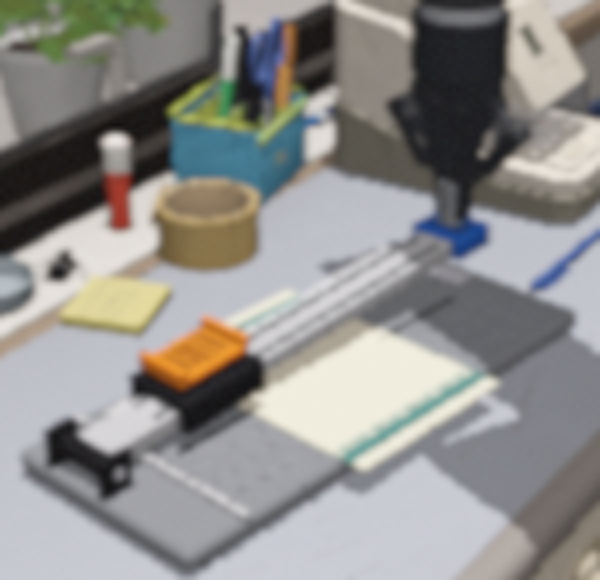

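Run:
```python
from h import *
from fit import proj
import pickle
d=pickle.load(open("cap0.pkl","rb"))["side"]
pc=lambda X:((proj(d,X)-[215,135]+.5)*4-.5).round(0)
for a in(0,.02,.04,.06):
    o=[]
    for dx,dr in((-.026,.021),(-.026,-.021),(.026,.021),(.026,-.021)):
        L=armpt(a,.38+dr,.011); L[0]+=dx; o.append(pc(toW(q,L)).tolist())
    print(a,o,pc(toW(q,armpt(a,.38,.011))))
print("tip",pc(np.array(telemetry.read_state()["ee_pos"])),pc([.4978,-.1841,.048]))
```

```text
0 [[491.0, 251.0], [459.0, 269.0], [440.0, 232.0], [407.0, 249.0]] [449. 250.]
0.02 [[491.0, 242.0], [459.0, 261.0], [440.0, 224.0], [407.0, 241.0]] [449. 242.]
0.04 [[491.0, 234.0], [459.0, 253.0], [440.0, 215.0], [407.0, 234.0]] [449. 234.]
0.06 [[491.0, 225.0], [459.0, 245.0], [440.0, 206.0], [407.0, 226.0]] [449. 225.]
tip [448. 264.] [449. 250.]
```

Run:
```python
import cv2
f=cv2.imread("pics/side2.png")[150:290,370:530]; cv2.imwrite("pics/side2z.png",cv2.resize(f,None,fx=4,fy=4,interpolation=cv2.INTER_CUBIC))
```

```text
(no output)
```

View pics/side2z.png

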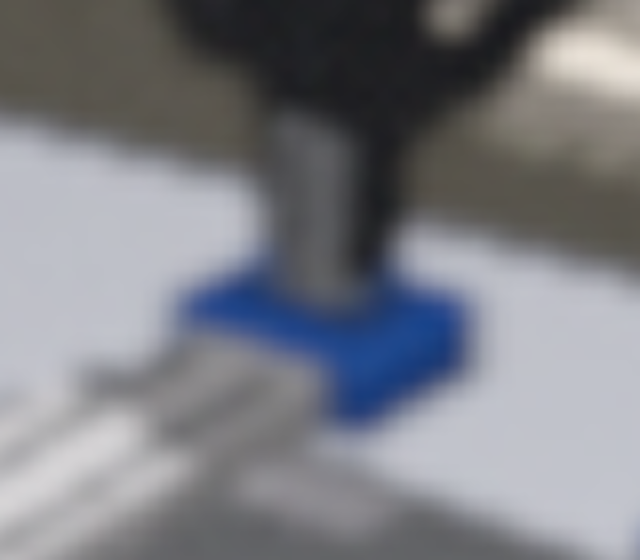

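The tab's near corners are at about (487,225) and (452,240) in the side crop, so the arm is still about 0.055 rad up. The fingertip shows at about (452,229), well above where the reported TCP projects. I'll check the TCP against the first picture, then keep pressing under the force guard.

Run:
```python
from h import *
from fit import proj
import pickle
d=pickle.load(open("cap0.pkl","rb"))["side"]
for z in(.195,.208,.225): print(z,proj(d,np.array([.133,-.508,z]))*1.4)
F0=np.load("F0.npy"); P=toW(q,armpt(0,.38,.011))
z=telemetry.read_state()["ee_pos"][2]
while z>.012:
    z-=.001; bot.move_linear([P[0],P[1],z],speed=.03)
    f=np.mean([(bot.wait(.02),F()[2])[1] for _ in range(5)])-F0[2]; print(round(z,4),round(telemetry.read_state()["ee_pos"][2],4),round(f,1))
    if f>6: break
import cv2
f=imaging.capture("side")["frame"][135:280,215:365,::-1]; cv2.imwrite("pics/side3.png",cv2.resize(f[30:80,40:110],None,fx=8,fy=8,interpolation=cv2.INTER_CUBIC))
show("",F0)
```

```text
0.195 [673.88146473 205.35560952]
0.208 [675.18193052 199.81037555]
0.225 [676.90243975 192.47406085]
0.0345 0.0345 0.5
0.0335 0.0335 0.7
0.0325 0.0325 0.7
0.0315 0.0315 0.8
0.0305 0.0305 0.7
0.0295 0.0295 0.3
0.0285 0.0285 0.7
0.0275 0.0275 0.6
0.0265 0.0265 0.1
0.0255 0.0255 0.4
0.0245 0.0245 0.7
0.0235 0.0235 0.8
0.0225 0.0225 0.6
0.0215 0.0215 0.5
0.0205 0.0205 0.9
0.0195 0.0195 1.1
0.0185 0.0185 0.7
0.0175 0.0175 0.4
0.0165 0.0165 1.0
0.0155 0.0155 0.9
0.0145 0.0145 0.5
0.0135 0.0135 0.8
0.0125 0.0125 0.5
0.0115 0.0115 1.0
 23.88 [ 0.4979 -0.1841  0.0115] [-0.43  1.13  0.78]
```

View pics/side3.png

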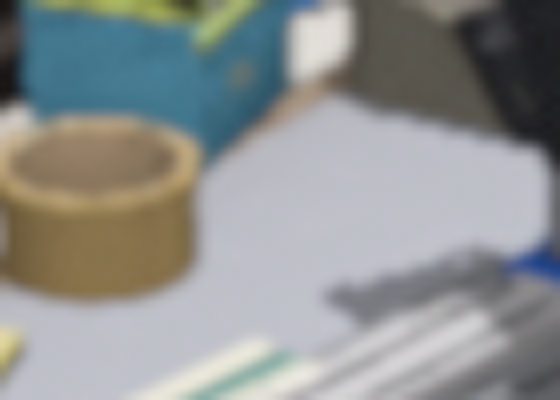

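Run:
```python
from h import *
import cv2,pickle
d={n:imaging.capture(n) for n in("top","side")}; pickle.dump(d,open("cap3.pkl","wb"))
f=d["side"]["frame"]; b=f.astype(int); m=(b[:,:,2]>b[:,:,0]+50)&(b[:,:,2]>b[:,:,1]+40); m[:160]=0;m[:,:310]=0;m[225:]=0;m[:,345:]=0
y,x=np.nonzero(m); print(x.min(),x.max(),y.min(),y.max(),"right corner rows",y[x>=x.max()-1],"bottom cols",x[y>=y.max()-1])
A=cv2.resize(f[150:220,290:355,::-1],None,fx=6,fy=6,interpolation=cv2.INTER_CUBIC)
B=cv2.resize(d["top"]["frame"][180:250,300:368,::-1],None,fx=6,fy=6,interpolation=cv2.INTER_CUBIC)
cv2.imwrite("pics/m3.png",np.hstack([A,B])); print(A.shape,B.shape)
```

```text
319 335 196 205 right corner rows [198 198 199 199 200 200 201 201 202] bottom cols [329 330 331 329 330]
(420, 390, 3) (420, 408, 3)
```

View pics/m3.png

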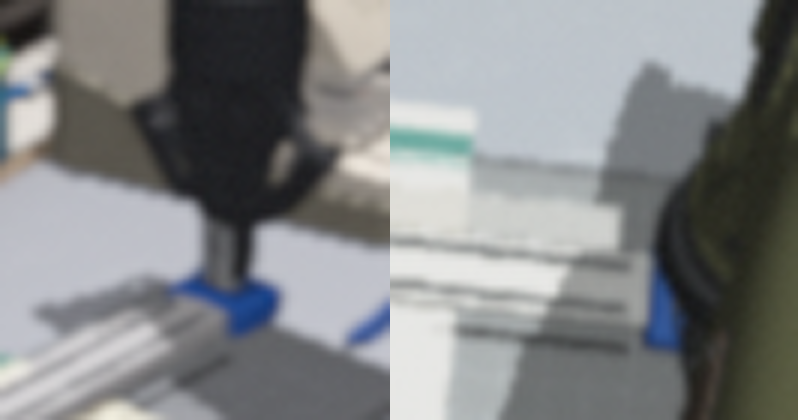

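The tab's near corner is now at about raw (336.5,198), which matches the arm being almost level. The fingertips sit about 36 mm short of the reported TCP. I'll press on to the stop by force and use that height as my z reference.

Run:
```python
from h import *
F0=np.load("F0.npy"); P=toW(q,armpt(0,.38,.011))
z=telemetry.read_state()["ee_pos"][2]
while z>-.002:
    z-=.001; bot.move_linear([P[0],P[1],z],speed=.03)
    f=np.mean([(bot.wait(.02),F()[2])[1] for _ in range(5)])-F0[2]; print(round(z,4),round(telemetry.read_state()["ee_pos"][2],4),round(f,1))
    if f>5: break
np.save("zt.npy",telemetry.read_state()["ee_pos"][2]);show("",F0)
```

```text
0.0105 0.0107 3.6
0.0095 0.0098 6.1
 24.65 [ 0.4979 -0.1842  0.0098] [-1.75  1.15  6.33]
```

Run:
```python
from h import *
p=np.array(telemetry.read_state()["ee_pos"])
bot.move_linear(p+[0,0,.06],speed=.12)
S=toW(q,armpt(0,.075+q[4],.031)); S[2]=.07
bot.move_linear(S,speed=.15); bot.wait(.15)
F0=np.mean([(bot.wait(.02),F())[1] for _ in range(8)],0); np.save("F0b.npy",F0); show("above",F0)
S[2]=.034; bot.move_linear(S,speed=.08)
z=.034
while z>.019:
    z-=.001; S[2]=z; bot.move_linear(S,speed=.03)
    f=np.mean([(bot.wait(.02),F()[2])[1] for _ in range(4)])-F0[2]; print(round(z,4),round(telemetry.read_state()["ee_pos"][2],4),round(f,1))
    if f>8.5: break
show("pressed",F0)
import cv2,pickle
d={n:imaging.capture(n) for n in("top","side")}; pickle.dump(d,open("cap4.pkl","wb"))
A=cv2.resize(d["side"]["frame"][170:250,235:325,::-1],None,fx=6,fy=6,interpolation=cv2.INTER_CUBIC)
cv2.imwrite("pics/m4.png",A)
```

```text
above 27.59 [0.5346 0.0924 0.07  ] [-0.12  0.58  0.16]
0.033 0.0333 -0.3
0.032 0.032 -0.2
0.031 0.0311 1.3
0.03 0.0301 1.9
0.029 0.0291 3.0
0.028 0.0281 3.1
0.027 0.0271 4.1
0.026 0.026 4.1
0.025 0.025 4.5
0.024 0.0241 5.4
0.023 0.0236 8.2
0.022 0.0233 13.6
pressed 31.99 [0.5348 0.0927 0.0233] [-3.28 -1.06 14.57]
```

View pics/m4.png

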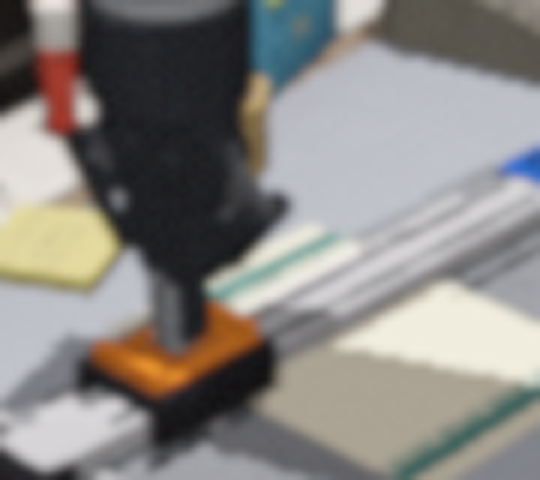

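The spring curve matches: contact at 0.031 and the stop at 0.0235. The fingertip is mid-pad at (178,345) in the crop. Now I'll draw it along.

Run:
```python
from h import *
F0=np.load("F0b.npy"); S=toW(q,armpt(0,.075+q[4],.031)); z=.0222
for t in(.03,.075,.12,.165,.208):
    E=S-RY*t; E[2]=z; bot.move_linear(E,speed=.05)
    f=F()[2]-F0[2]; show(f"{t}",F0)
    if f<8: z-=.0005
    elif f>16: z+=.0003
bot.wait(.3); show("end",F0)
E[2]=.028; bot.move_linear(E,speed=.03)
E[2]=.14; bot.move_linear(E,speed=.08); bot.wait(.3); show("up",F0)
d={n:imaging.capture(n) for n in("top","side")}
import pickle; pickle.dump(d,open("cap5.pkl","wb"))
from fit import proj
# where is the orange pad now (image code): centroid vs model
f=d["side"]["frame"].astype(int); m=(f[:,:,0]>170)&(f[:,:,2]<80)&(f[:,:,1]<170)&(f[:,:,1]>70); m[:175]=0;m[:,:270]=0;m[260:]=0;m[:,350:]=0
y,x=np.nonzero(m); print("orange",x.mean(),y.mean(),len(x))
for c_ in(.2,.215,.23,.243): print(c_,proj(d["side"],toW(q,armpt(0,.075+c_,.031))))
import cv2; cv2.imwrite("pics/m5.png",cv2.resize(d["side"]["frame"][135:280,215:365,::-1],None,fx=4,fy=4,interpolation=cv2.INTER_CUBIC))
```

```text
0.03 32.84 [0.5307 0.0629 0.0232] [-2.12 -0.31 11.9 ]
0.075 33.89 [0.5246 0.0184 0.023 ] [-2.65  0.48 11.01]
0.12 34.94 [ 0.5184 -0.0263  0.0227] [-2.44  0.36  9.48]
0.165 35.99 [ 0.5123 -0.0709  0.0225] [-2.26  0.42  7.47]
0.208 37.0 [ 0.5064 -0.1136  0.0219] [-3.02 -0.03  7.97]
end 37.3 [ 0.5064 -0.1135  0.0219] [-2.7  -0.59  8.06]
up 39.51 [ 0.5071 -0.1135  0.1398] [-0.24  0.05 -0.06]
orange nan nan 0
0.2 [305.66288843 202.86600133]
0.215 [308.87680745 201.17817936]
0.23 [312.03874041 199.5176584 ]
0.243 [314.73799951 198.10011527]<stdin>:16: RuntimeWarning: Mean of empty slice.
  ret = ret.dtype.type(ret / rcount)
```

I've used all ten pictures, so I'll check the carriage's final place by image code.

Run:
```python
import pickle,cv2,numpy as np
from fit import *
from scipy.optimize import minimize_scalar
q=np.load("q.npy")
for n in("cap0","cap4","cap5"):
    D=pickle.load(open(n+".pkl","rb"))
    for k in("side","top"):
        h=cv2.cvtColor(D[k]["frame"],cv2.COLOR_RGB2HSV); m=cv2.inRange(h,(6,170,70),(18,255,255))
        if k=="side": m[:170]=0;m[260:]=0;m[:,:225]=0;m[:,350:]=0
        else: m[:185]=0;m[250:]=0;m[:,:215]=0;m[:,365:]=0
        y,x=np.nonzero(m); 
        if len(x)<5: print(n,k,len(x));continue
        a=q[3] if n=="cap0" else 0
        r=minimize_scalar(lambda c:np.sum((proj(D[k],toW(q,armpt(a,.075+c,.031)))-[x.mean(),y.mean()])**2),bounds=(-.05,.3),method="bounded")
        print(n,k,len(x),x.mean().round(1),y.mean().round(1),"c=",r.x.round(4),"res",r.fun**.5)
```

```text
cap0 side 319 256.1 214.7 c= 0.0248 res 0.4297717459099987
cap0 top 356 237.2 212.0 c= 0.0241 res 0.023828265163641227
cap4 side 168 264.1 228.9 c= 0.0194 res 3.760860730876999
cap4 top 0
cap5 side 154 313.5 200.4 c= 0.2336 res 1.412998199125064
cap5 top 77 315.4 222.7 c= 0.2058 res 0.5600648593722771
```

The arm hides part of the pad. I'll retract it and measure again.

Run:
```python
from h import *
from fit import proj
import cv2
from scipy.optimize import minimize_scalar
p=np.array(telemetry.read_state()["ee_pos"])
bot.move_linear(p+[-.1,-.12,.1],speed=.12); bot.wait(.1); show("")
for k in("side","top"):
    C=imaging.capture(k); h=cv2.cvtColor(C["frame"],cv2.COLOR_RGB2HSV)
    for nm,lo,hi in(("or",(6,170,50),(18,255,255)),("bl",(105,150,50),(125,255,255))):
        m=cv2.inRange(h,lo,hi)
        if k=="side": m[:170]=0;m[260:]=0;m[:,:225]=0;m[:,342:]=0
        else: m[:185]=0;m[240:]=0;m[:,:215]=0;m[:,355:]=0
        y,x=np.nonzero(m)
        if len(x)<5: print(k,nm,len(x));continue
        o=[x.mean(),y.mean()]
        r=minimize_scalar(lambda c:np.sum((proj(C,toW(q,armpt(0,.075+c,.031 if nm=="or" else .009)))-o)**2),bounds=(-.05,.35),method="bounded")
        print(k,nm,len(x),np.round(o,1),"x",x.min(),x.max(),"y",y.min(),y.max(),r.x.round(4),(r.fun**.5).round(2),"tab pred",proj(C,toW(q,armpt(0,.38,.011))).round(1))
```

```text
41.4 [ 0.4073 -0.233   0.2395] [-0.06 -0.07  0.05]
side or 160 [313.4 200.2] x 303 323 y 194 206 0.2339 1.29 tab pred [326.9 197.2]
side bl 71 [330.1 200.3] x 325 335 y 196 205 0.3125 3.77 tab pred [326.9 197.2]
top or 264 [324.9 223.9] x 313 337 y 216 233 0.2315 0.37 tab pred [350.8 228.4]
top bl 182 [349.1 229.1] x 343 354 y 220 238 0.3009 0.83 tab pred [350.8 228.4]
```

```bash
python3 -c "
from cell import bot
print(bot.sign_off())"
```

```text
the job is handed in; nothing more can be done
None
```

The arm is down, the pad was held down right across the card, and the carriage ended about 0.232 m along, past the far edge; the job was handed in at about 41 s, and no verdict was returned.

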